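# Hold a circuit board in the test station's guard slot

## Task

Pull the circuit board with the blue handle straight up out of the slotted rack, lower it contacts-down through the yellow-edged guard slot in the lid of the test station, and gently press the sprung brass contact bar underneath at least half way down with the board's lower edge. The test only runs while the board is held there, so finish still gripping the board and keeping the bar pressed. Do not force the board, and leave the two white-handled boards and the other things on the bench where they are.

Things in the scene. Friction and masses are not known exactly. Their poses are not given: they have to be found in the camera images.
- board: the circuit board to test: green upright plate 70 mm wide (its x), 4 mm thick (its y), 100 mm tall (its z), about 80 g, with a blue handle bar on the top edge (50 mm along x, 10 mm thick, 14 mm tall, from 100 to 114 mm up). Origin: middle of the lower edge, where the brass contacts are. It is the same both ways round. It stands in one of the three rack slots, any of them; its lower edge is 8 mm above the bench there
- board_grip (a point): centre of the blue handle bar, 107 mm above the board's lower edge: the place to grip, fingers closing along the board's y (10 mm wide)
- rack: fixed black rack with grey guides, 94 mm (its x) by 166 mm (its y), 60 mm tall, base 8 mm thick; origin under its centre. Three upright slots at y = -65, 0 and +65 mm, each 6 mm wide in y, hold the boards upright, board x along rack x, by their two side edges (guides from 29 to 37 mm either side of the middle, end walls outside them); between the guides it is open. A board is free once its lower edge is over 60 mm above the bench
- spare_a: another green board of the same size with a white handle, in another slot of the rack: leave alone (65 mm or 130 mm from its neighbours, centre to centre). Origin: middle of the lower edge
- spare_b: the third board, same size, white handle, in the remaining slot: leave alone. Origin: middle of the lower edge
- station: fixed test station, a white box 150 mm (its x) by 116 mm (its y) with a grey lid whose top is 130 mm above the bench; origin under its centre, z up. The slot is in the middle of the lid, long side along its x
- slot (a point): centre of the slot at the lid's upper face, 130 mm above the bench; axes as the station's. The slot is 72 mm (x) by 6 mm (y), 8 mm deep through the lid; on top, yellow bevelled lips slope inward as a lead-in, 7 mm high (up to 137 mm above the bench) and 16 mm by 82 mm wide at the mouth. Nothing else but the bar below guides the board
- contact_bar (a joint): how far the sprung contact bar is pressed down, m: 0 at rest (up), 0.016 at its stop; it pushes back with about 3 N at first, rising to about 7 N at the stop, and springs up, lifting the board, if let go
- contact_top (a point): middle of the contact bar's upper face (brass, 66 mm along the station's x, 16 mm along y), straight below the slot: 40 mm below the lid's upper face (90 mm above the bench) at rest, sinks as the bar is pressed
- pliers: pliers with blue handles lying on the bench, 135 mm long, 15 mm high: leave alone. Origin near the pivot
- flux: small amber bottle, 36 mm across, 75 mm tall, standing: leave alone. Origin: centre of its underside
- spool: black solder spool, 56 mm across, 42 mm tall, standing: leave alone. Origin: centre of its underside
- driver: red-handled screwdriver, 160 mm long, lying on the bench: leave alone. Origin: under its middle

How it is judged:
By the outcome, as a careful person would: the job done as asked, in the order asked, and still so for the second after the job is handed in, while the arm keeps its last pose, push and grip.
It also fails if it takes over 51 s, if anything falls off the work surface, if the arm or the gripper's body presses on something with over 40 N, if the wrist force passes 120 N, or if a joint passes its speed limit or range.

## Robot

A 7-joint arm with a two-finger parallel gripper is mounted at the origin on the work surface. World frame = base frame: x ahead of the robot, y to its left, z up, the work surface at z = 0. Lengths are in m, angles in rad, forces in N, time in s.
With the tool pointing down it reaches from about 0.425 to 0.95 m from the base axis. Payload 4.7 kg.
Tool frame: the origin (TCP) lies on the centre line of the jaws, within the pads' length; the fingertips stand robot.nose_length ahead of it and the grasp point (between the pads) lies 8 mm behind it (robot.nose_length is the distance from the TCP to the fingertips, in m); z points along the fingers, x is the direction in which the jaws open and shut, and the axes are right-handed (so a half turn about z gives the same grasp; the last joint's range is limited). The gripper opens to 85 mm and grips with 20 to 120 N. Pads are 22 mm wide; open, the fingers measure 114 mm over their backs; the gripper's body (76 mm by 85 mm) begins 54 mm behind the grasp point. The pads swing forward as they close: fully open they stand 13 mm farther back than shut.
Start: joints at [-1.201, 0.469, -0.049, 1.532, 0.024, 1.141, -0.082], TCP at [0.262, 0.622, 0.242] pointing down, gripper open.
Joint ranges: [-2.59, 2.59], [-0.33, 1.99], [-1.39, 1.29], [0.1, 2.45], [-1.04, 4.18], [0.21, 1.99], [-2.66, 2.66]. Speed limits (rad/s): [2.57, 2.57, 3.14, 3.14, 3.14, 3.14, 3.14].

## Interface

Orientations are given as [roll, pitch, yaw] about the fixed x, y, z axes, in that order (R = Rz(yaw) Ry(pitch) Rx(roll)).
In Python, from plant import robot gives the robot as it stands. Calls block until the motion is done:
- robot.goto(position, orientation): joint-space move of the TCP to a pose.
- robot.move_straight(position, vel=0.15, attitude=None, contact_N=None): straight line of the TCP; attitude=None keeps the orientation; vel is the mean speed in m/s. With contact_N (N) it stops when the force on the tool has changed by that much, and returns True; else False.
- robot.move_joints(angles): joint-space move.
- robot.grip(opening, strength=None): opening from 0.0 (shut) to 1.0 (fully open); strength is the grip in N (None keeps the last); returns when the fingers have stopped.
- robot.sleep(seconds).
- robot.inverse_kinematics(position, orientation): joint angles nearest the present ones, or None.
- robot.sense(): the state.
- robot.grab_frame(name): name is "scene" or "top" or "wrist"; returns a dict with "image" (420x560x3 uint8, red, green, blue), "range_z" (420x560 float32, m along the optical axis (not along the pixel's ray), 0 where there is no reading), "fx", "fy", "cx", "cy" (pixels), "dist_coeffs" ([k1, k2, p1, p2, k3] as OpenCV has them; the pictures are not rectified), "R" (3x3) and "t" (3): a world point X has camera coordinates R X + t. Camera axes: x right, y down, z forward; pixel columns grow to the right and rows downward; lengths in m; the calibration is good to about 2 mm. A picture is of the moment at which its call begins.
A pose or a line that the arm cannot do raises robot.IKError and nothing moves.
- robot.close_job(): hands the job in, once; it reports no verdict.
The state is a dict: "t": time; "joint_pos": joint angles; "joint_velocities": joint speeds; "effort": joint torques, N m; "tcp_pos": TCP position; "tcp_rot": TCP orientation; "wrist_force": force on the tool from outside, world axes, zero at the start; "torque": the same for the moment, N m; "opening": opening from 0.0 (shut) to 1.0 (fully open).
Only numpy, scipy, OpenCV 4.12 (cv2) and the standard library are available. Lean on these libraries where they do the work, as an engineer would, in place of code of your own. Each camera call takes 0.05 s, during which the arm holds its last target.

## Working session

There is one attempt and no reset: what is moved stays moved. The work goes in short steps, each a Python script; the robot and the scene stay as the last script left them, time stands still between calls to the robot, and variables do not carry over. Pictures are saved under pics/ and viewed, and the job is handed in when it is done.

```bash
mkdir -p pics; ls
python3 - <<'E'
from plant import robot
import cv2
print(robot.nose_length, robot.sense())
for n in ("scene","top","wrist"):
    f=robot.grab_frame(n); cv2.imwrite(f"pics/{n}0.png",f["image"][:,:,::-1]); print(n,f["fx"],f["fy"],f["cx"],f["cy"],f["dist_coeffs"],f["R"],f["t"])
    import pickle; pickle.dump(f,open(f"{n}0.pkl","wb"))
E
```

```text
pics
0.011 {'t': 0.0, 'joint_pos': array([-1.20085672,  0.46947099, -0.0486048 ,  1.533738  ,  0.02406261,
        1.14100153, -0.08228418]), 'joint_velocities': array([ 4.24046040e-05,  4.51141054e-04, -5.60754401e-04,  2.11697977e-03,
        3.41441249e-05, -1.79045809e-04, -2.12580266e-03]), 'effort': array([-1.55927966e-03, -5.10308003e+01, -4.73209633e-02, -2.37710792e+01,
        1.06336264e-02,  7.40010029e-03, -6.15244858e-06]), 'tcp_pos': array([0.26188376, 0.6214899 , 0.24122285]), 'tcp_rot': array([3.14155464e+00, 2.03365624e-03, 1.17199828e+00]), 'wrist_force': array([-0.2548978 , -0.27201594, -0.15900844]), 'torque': array([-0.0217126 ,  0.03193541, -0.03733248]), 'opening': 0.9991371054012337}
scene 506.74485340651285 506.74485340651285 281.82758872953514 209.64457940907 [-0.18934225  0.          0.          0.          0.        ] [[-0.11816696  0.99287842 -0.01513295]
 [ 0.78693318  0.08434017 -0.611247  ]
 [-0.60561765 -0.08413782 -0.7912952 ]] [ 0.00765378 -0.42395968  1.65267016]
top 454.22613628327827 454.22613628327827 276.81148783514755 210.83578265369167 [-0.0376774  0.         0.         0.         0.       ] [[-0.01500483 -0.99965502  0.02155689]
 [-0.99743473  0.0134554  -0.07030586]
 [ 0.06999155 -0.02255652 -0.99729253]] [0.046437   0.59747393 1.17034598]
wrist 291.6613384095731 291.6613384095731 276.60571695222563 209.31161432378096 [-0.05297155  0.          0.          0.          0.        ] [[ 0.38865571  0.92138248 -0.00103532]
 [ 0.87928627 -0.37056254  0.29923078]
 [ 0.27532234 -0.11720809 -0.95418021]] [-0.67529666 -0.03894372  0.37953249]
```

View pics/scene0.png

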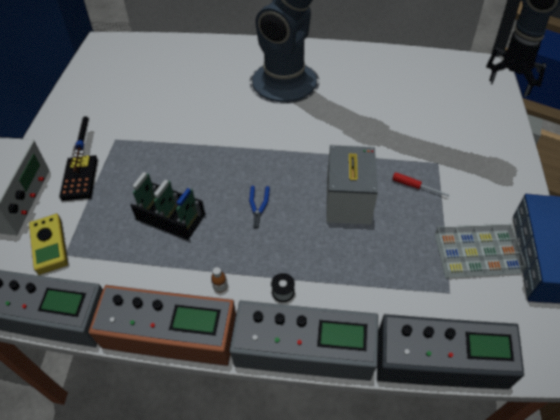

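View pics/top0.png

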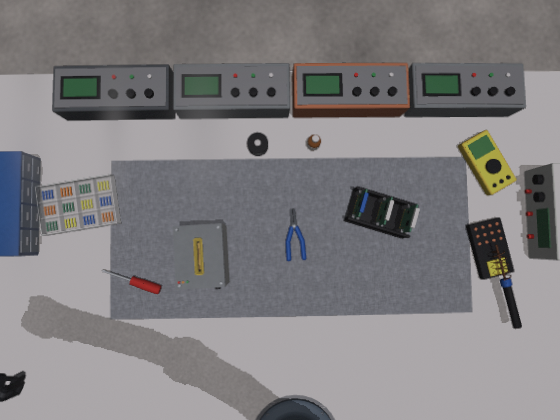

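The scene view shows the rack with the blue handle at its right end (185,200) and the station's slot at (352,166). In the top view the blue handle is at about (362,203) and the yellow slot at about (199,257). I'll turn these into world positions using depth.

```bash
cat > h.py <<'E'
import numpy as np, cv2
def cloud(f):
    H,W=f["range_z"].shape
    K=np.array([[f["fx"],0,f["cx"]],[0,f["fy"],f["cy"]],[0,0,1]])
    g=np.stack(np.meshgrid(np.arange(W),np.arange(H)),-1).reshape(-1,1,2).astype(float)
    n=cv2.undistortPoints(g,K,np.array(f["dist_coeffs"],float)).reshape(H,W,2)
    z=f["range_z"][...,None].astype(float)
    P=np.concatenate([n*z,z],-1)
    return (P-f["t"])@f["R"], z[...,0]>0
def rays(f,uv):
    K=np.array([[f["fx"],0,f["cx"]],[0,f["fy"],f["cy"]],[0,0,1]])
    n=cv2.undistortPoints(np.array(uv,float).reshape(-1,1,2),K,np.array(f["dist_coeffs"],float)).reshape(-1,2)
    d=np.c_[n,np.ones(len(n))]@f["R"]; return -f["R"].T@f["t"],d
def onplane(f,uv,h):
    o,d=rays(f,uv); return o+d*((h-o[2])/d[:,2])[:,None]
def masks(f):
    h=cv2.cvtColor(f["image"],cv2.COLOR_RGB2HSV)
    return dict(blue=cv2.inRange(h,(105,130,60),(130,255,255))>0, yellow=cv2.inRange(h,(18,120,80),(35,255,255))>0,
      white=cv2.inRange(h,(0,0,150),(179,50,255))>0)
def rect(P):
    c,(w,h),a=cv2.minAreaRect(P[:,:2].astype(np.float32)*1000)
    if w<h: w,h,a=h,w,a+90
    return np.array(c)/1000,w,h,a
E
python3 - <<'E'
import pickle,numpy as np
from h import *
for n in("top","scene"):
    f=pickle.load(open(n+"0.pkl","rb")); P,v=cloud(f); m=masks(f)
    for c,lo,hi in(("blue",.1,.135),("white",.1,.135),("yellow",.12,.15)):
        k=m[c]&v&(P[...,2]>lo)&(P[...,2]<hi)&(P[...,0]>.35)&(P[...,0]<.75)&(abs(P[...,1])<.45)
        if k.sum()<5: print(n,c,k.sum());continue
        nl,L,st,_=cv2.connectedComponentsWithStats(k.astype(np.uint8))
        for i in range(1,nl):
            if st[i,4]>8:
                q=P[L==i]; print(n,c,st[i],q.mean(0).round(4),rect(q), np.percentile(q[:,2],[5,50,95]).round(4))
                uv=np.argwhere(L==i)[:,::-1]; print('   plane',rect(onplane(f,uv,dict(blue=.122,white=.122,yellow=.137)[c])))
E
```

```text
top blue [360 192   9  21  81] [ 0.6097 -0.1698  0.1213] (array([ 0.60987787, -0.16964262]), 48.34772872924805, 10.37173843383789, 163.85757446289062) [0.1179 0.121  0.1248]
   plane (array([ 0.60922021, -0.16934526]), 49.436073303222656, 9.646429061889648, 162.41151428222656)
top white [386 201   8  19  64] [ 0.5899 -0.232   0.1218] (array([ 0.59017969, -0.2317681 ]), 46.30845642089844, 8.823092460632324, 162.95954132080078) [0.1176 0.1217 0.1256]
   plane (array([ 0.58983606, -0.23183395]), 46.24274444580078, 8.002423286437988, 162.1739959716797)
top white [411 209   9  18  65] [ 0.5704 -0.2945  0.1217] (array([ 0.56990527, -0.29440768]), 45.19029998779297, 8.846341133117676, 160.98218536376953) [0.1171 0.1218 0.1251]
   plane (array([ 0.5702132 , -0.29429556]), 45.44316864013672, 8.041637420654297, 161.87044525146484)
top yellow [194 238  10  37 234] [0.486  0.2272 0.1332] (array([0.48638531, 0.22714966]), 84.76300811767578, 19.155277252197266, 1.9937410354614258) [0.127  0.1336 0.1377]
   plane (array([0.48643829, 0.22645859]), 84.83753967285156, 19.16745376586914, 2.965077400207
[... 417 characters left out ...]
88, 163.81490325927734) [0.12   0.1234 0.1255]
   plane (array([ 0.56693512, -0.29491031]), 38.59690475463867, 4.215235233306885, 164.46321868896484)
scene white [156 181  10  12  21] [ 0.5883 -0.2319  0.1237] (array([ 0.58841516, -0.23153535]), 38.76327896118164, 5.359042644500732, 163.97695922851562) [0.1209 0.1236 0.126 ]
   plane (array([ 0.5870979 , -0.23255605]), 38.78850555419922, 4.056853294372559, 163.02891540527344)
scene yellow [349 154   8  26 149] [0.4825 0.2266 0.1352] (array([0.48438126, 0.22587253]), 83.732666015625, 17.627233505249023, 1.7255090475082397) [0.1307 0.1353 0.1392]
   plane (array([0.48613461, 0.22616014]), 83.8139877319336, 17.43553352355957, 1.913033366203308)
```

Run:
```python
from plant import robot
import numpy as np,cv2,pickle
f=pickle.load(open("wrist0.pkl","rb"));c=-f["R"].T@f["t"];print(c, "opt axis",f["R"][2])
s=robot.sense();print(robot.inverse_kinematics([.486,.227,.28],[np.pi,0,1.606]),robot.inverse_kinematics([.61,-.17,.3],[np.pi,0,1.265]))
robot.goto([.486,.227,.30],[np.pi,0,1.606])
f=robot.grab_frame("wrist");pickle.dump(f,open("wrist1.pkl","wb"));cv2.imwrite("pics/w1.png",f["image"][:,:,::-1]);s=robot.sense();print(s["t"],s["tcp_pos"],s["tcp_rot"])
```

```text
[0.19220681 0.6522597  0.3730964 ] opt axis [ 0.27532234 -0.11720809 -0.95418021]
[-0.56570136  0.20798018  0.05912102  1.81818605 -0.01358257  1.11581584
  1.10411756] [-0.30221274  0.41540267  0.71397531  1.59773785 -0.28369157  1.23498875
  1.72889005]
1.875 [0.48560715 0.22831982 0.29980285] [-3.14126599e+00 -2.97616758e-04  1.60812018e+00]
```

View pics/w1.png

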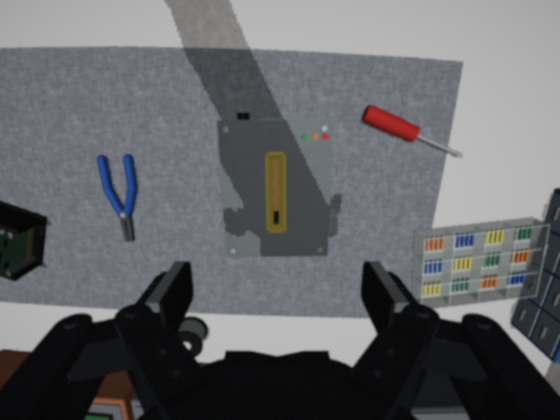

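The wrist view shows the yellow guard centred at about (276,192), between the fingers and unobstructed. I'll fit it here, then take the same kind of view over the rack.

Run:
```python
from plant import robot
import numpy as np,cv2,pickle
from h import *
def ana(f,c,h,lo,hi):
    P,v=cloud(f);m=masks(f)[c]
    k=m&v&(P[...,2]>lo)&(P[...,2]<hi)
    nl,L,st,_=cv2.connectedComponentsWithStats(k.astype(np.uint8))
    for i in range(1,nl):
        if st[i,4]>60:
            q=P[L==i];print(c,st[i],q.mean(0).round(4),rect(q));uv=np.argwhere(L==i)[:,::-1]; print('  plane',rect(onplane(f,uv,h)))
            q2=q[:,:2]-q[:,:2].mean(0);w,V=np.linalg.eigh(q2.T@q2);print('  pca',np.degrees(np.arctan2(V[1,1],V[0,1])))
f=pickle.load(open("wrist1.pkl","rb"));ana(f,"yellow",.137,.12,.15)
im=f["image"][140:245,250:305,::-1];cv2.imwrite("pics/w1z.png",cv2.resize(im,None,fx=5,fy=5,interpolation=cv2.INTER_CUBIC))
P,v=cloud(f);print("lid z",np.median(P[200:240,235:255,2]))
robot.goto([.60,-.18,.30],[np.pi,0,1.265])
f=robot.grab_frame("wrist");pickle.dump(f,open("wrist2.pkl","wb"));cv2.imwrite("pics/w2.png",f["image"][:,:,::-1]);s=robot.sense();print(s["t"],s["tcp_pos"],s["joint_pos"])
ana(f,"blue",.122,.1,.14);ana(f,"white",.122,.1,.14)
```

```text
yellow [ 266  152   20   80 1141] [0.4838 0.2282 0.1347] (array([0.48477664, 0.22795872]), 84.88916778564453, 20.032821655273438, 2.5841166973114014)
  plane (array([0.48463129, 0.22794952]), 84.7645034790039, 19.902999877929688, 2.582911252975464)
  pca -177.1393886445741
lid z 0.13029564249033054
3.4833 [ 0.60054048 -0.17762693  0.29993181] [-0.06472898  0.35600292  0.38555966  1.60176274 -0.14173265  1.21162061
  1.61754726]
blue [280 173  10  44 392] [ 0.6073 -0.169   0.1217] (array([ 0.60816162, -0.16931833]), 48.396080017089844, 10.006525039672852, 162.62391662597656)
  plane (array([ 0.6078631 , -0.16935448]), 48.66318893432617, 9.957971572875977, 162.85442352294922)
  pca 162.36004196559574
white [161 174  13  43 354] [ 0.5691 -0.2928  0.122 ] (array([ 0.56985205, -0.29331284]), 48.56182861328125, 9.945219993591309, 162.5022430419922)
  plane (array([ 0.56962146, -0.29298096]), 47.8952751159668, 9.335419654846191, 162.4929656982422)
  pca 162.71054512429464
white [221 174  10  44 361] [ 0.589  -0.2311  0.122 ] (array([ 0.58988086, -0.23148445]), 49.55785369873047, 9.086286544799805, 162.20333099365234)
  plane (array([ 0.58963208, -0.23134503]), 48.79829406738281, 9.163886070251465, 162.50395965576172)
  pca 162.31765591315943
```

View pics/w1z.png

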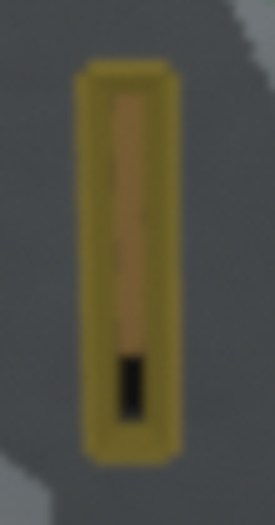

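View pics/w2.png

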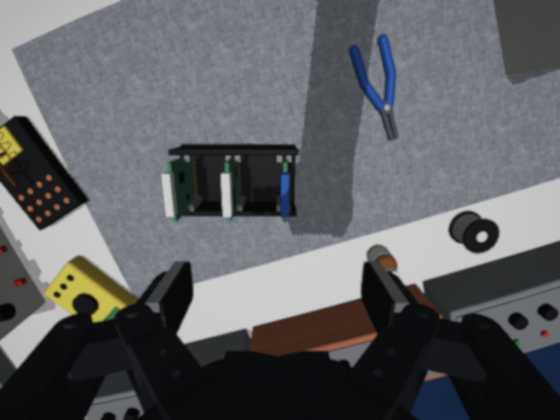

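The slot long axis is at about 2.6°, with its centre near (0.485, 0.2275). The handle is at (0.608, -0.1694) with its long axis at 162.5°. The wrist picture shows the blue handle at (285,195), clear of its neighbours. Next I'll grasp it with a partly open gripper.

Run:
```python
from plant import robot
import numpy as np,cv2,pickle
yaw=np.radians(72.5)
robot.grip(0.42,50)
robot.goto([.608,-.1694,.19],[np.pi,0,yaw])
print(robot.move_straight([.608,-.1694,.107],vel=.06,contact_N=6))
s=robot.sense();print(s["t"],s["tcp_pos"],s["wrist_force"])
f=robot.grab_frame("wrist");cv2.imwrite("pics/w3.png",f["image"][:,:,::-1])
```

```text
False
6.0667 [ 0.60829917 -0.1695022   0.10744441] [-0.05338826 -0.00581106  0.55778671]
```

View pics/w3.png

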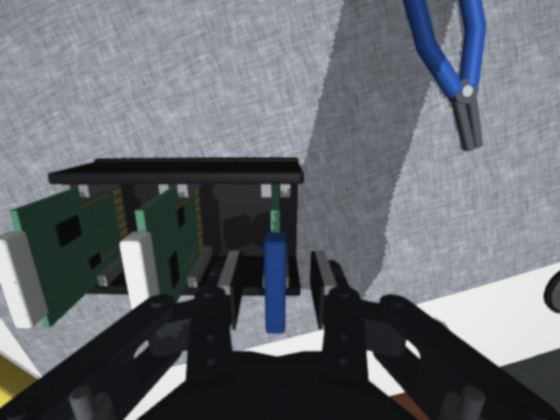

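The blue handle (276, rows 235–330) sits midway between the pads (about 236 and 320), and the white boards are clear. I'll close the gripper and lift.

Run:
```python
from plant import robot
import numpy as np,cv2,pickle
robot.grip(0.0,45)
s=robot.sense();print(s["t"],s["tcp_pos"],s["wrist_force"],s["torque"],s["opening"])
p=s["tcp_pos"]
x,y=.608,-.1694
print(robot.move_straight([x,y,.13],vel=.05,contact_N=12));s=robot.sense();print(s["t"],s["tcp_pos"],s["wrist_force"])
print(robot.move_straight([x,y,.28],vel=.12,contact_N=12));s=robot.sense();print(s["t"],s["tcp_pos"],s["wrist_force"],s["torque"],s["opening"])
f=robot.grab_frame("wrist");pickle.dump(f,open("wrist4.pkl","wb"));cv2.imwrite("pics/w4.png",f["image"][:,:,::-1])
```

```text
6.4583 [ 0.60826402 -0.16950316  0.10733269] [-0.42360912 -0.52391595  0.68483089] [-0.05894109  0.02571462  0.03067649] 0.10581857020351934
False
7.0667 [ 0.60797397 -0.16934906  0.13018617] [-1.0858467   0.10826283 -1.09218807]
False
8.4667 [ 0.60753806 -0.16919414  0.27902645] [ 0.53587132  0.805409   -1.45613825] [0.07741001 0.02634599 0.01334092] 0.10805799765821122
```

View pics/w4.png

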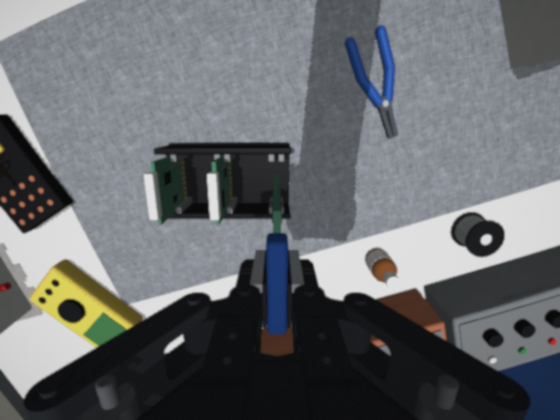

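The board is out of the rack and held, with the handle at column 277, rows 235–332, and both white boards unmoved. I'll measure how it sits in the hand and carry it over the slot.

Run:
```python
from plant import robot
import numpy as np,cv2,pickle
from h import *
from scipy.spatial.transform import Rotation as Ro
def hand(f,s):
    k=masks(f)["blue"]; k[:200]=0;k[340:]=0;k[:,:255]=0;k[:,300:]=0
    uv=np.argwhere(k)[:,::-1]; r=rect(onplane(f,uv,s["tcp_pos"][2]+.015)); 
    R=Ro.from_euler("xyz",s["tcp_rot"]).as_matrix(); d=R.T@(np.r_[r[0],s["tcp_pos"][2]]-s["tcp_pos"]); print("hand",uv.min(0),uv.max(0),r,"tool offs",d.round(4),"yaw",np.degrees(s["tcp_rot"][2]))
s=robot.sense();hand(pickle.load(open("wrist4.pkl","rb")),s)
yaw=np.radians(92.6)
robot.goto([.485,.2278,.28],[np.pi,0,yaw]); robot.sleep(.2)
s=robot.sense();print(s["t"],s["tcp_pos"],s["tcp_rot"],s["joint_pos"])
for n in("wrist","top","scene"):
    f=robot.grab_frame(n);pickle.dump(f,open(n+"5.pkl","wb"))
    im=f["image"][:,:,::-1]
    if n=="scene": im=cv2.resize(im[90:230,290:430],None,fx=4,fy=4,interpolation=cv2.INTER_CUBIC)
    if n=="top": im=cv2.resize(im[190:330,130:270],None,fx=4,fy=4,interpolation=cv2.INTER_CUBIC)
    cv2.imwrite(f"pics/{n}5.png",im)
hand(pickle.load(open("wrist5.pkl","rb")),s)
```

```text
hand [266 234] [287 333] (array([ 0.60585474, -0.16765445]), 52.23995590209961, 9.436239242553711, 162.46761322021484) tool offs [ 0.001  -0.0021  0.    ] yaw 72.50078603074509
10.25 [0.48565637 0.22675831 0.27995951] [3.14146745e+00 2.56733188e-04 1.61393112e+00] [-0.68003314  0.20608886  0.19411265  1.82544885 -0.04367408  1.11419539
  1.14326793]
hand [266 238] [287 332] (array([0.48446777, 0.22752968]), 49.81553268432617, 9.417794227600098, 2.6420376300811768) tool offs [ 0.0008 -0.0012 -0.    ] yaw 92.47144149171434
```

View pics/wrist5.png

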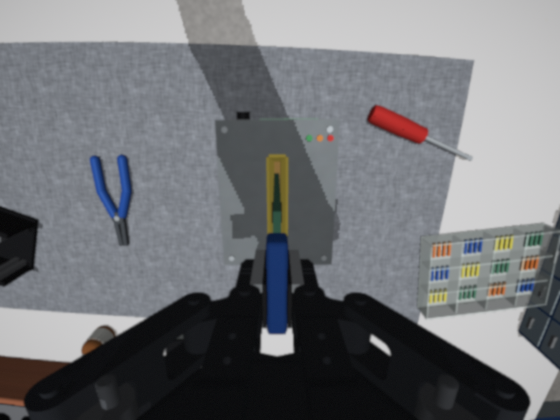

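View pics/scene5.png

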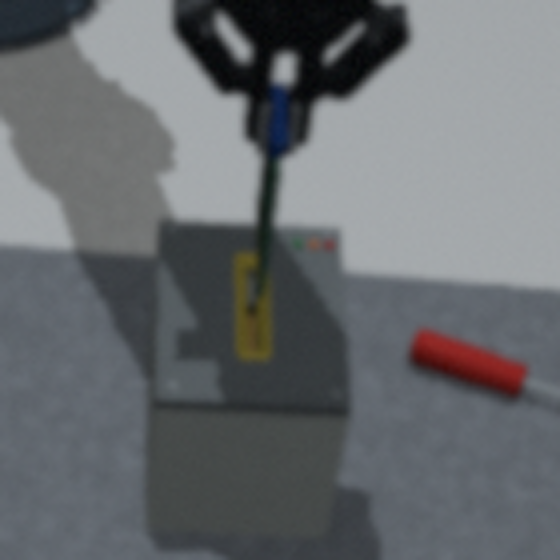

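The board hangs in line with the slot: in the wrist view the handle is at column 277 and the yellow guard runs from 268 to 287. The scene view shows the lower edge over the slot at about (255,305) in the crop. I'll lower it, stopping on contact.

Run:
```python
from plant import robot
import numpy as np,cv2,pickle
yaw=np.radians(92.6)
def st(l):
    s=robot.sense();print(l,s["t"],s["tcp_pos"].round(4),s["wrist_force"].round(2),s["torque"].round(3),round(s["opening"],4))
st("a")
x,y=.4858,.2271
robot.move_straight([x,y,.243],vel=.05,attitude=[np.pi,0,yaw]);st("above")
print(robot.move_straight([x,y,.226],vel=.02,contact_N=4));st("lip")
f=robot.grab_frame("wrist");cv2.imwrite("pics/w6.png",f["image"][:,:,::-1])
f=robot.grab_frame("scene");cv2.imwrite("pics/s6.png",cv2.resize(f["image"][90:230,290:430,::-1],None,fx=4,fy=4,interpolation=cv2.INTER_CUBIC))
```

```text
a 10.4 [0.4853 0.2273 0.2799] [-0.24  0.48 -1.42] [-0.039  0.006  0.02 ] 0.1061
above 11.2917 [0.486  0.2272 0.2433] [-0.94  1.04 -0.45] [-0.042 -0.044  0.022] 0.1081
False
lip 12.2917 [0.4857 0.2271 0.226 ] [-0.69 -1.43 -0.49] [0.014 0.185 0.052] 0.1085
```

View pics/w6.png

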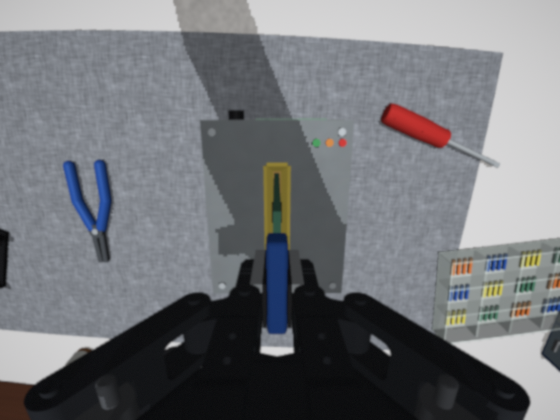

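View pics/s6.png

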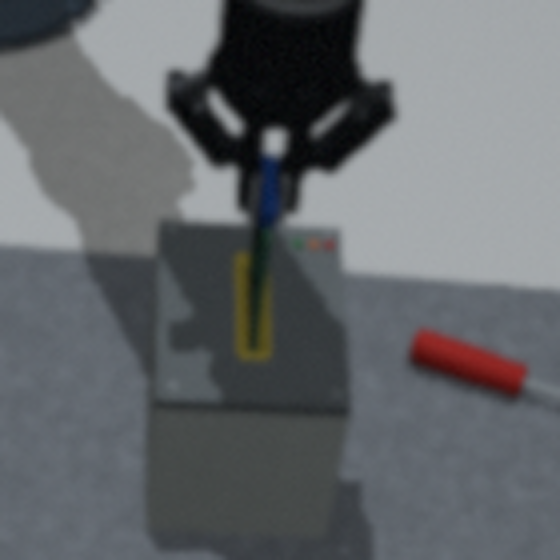

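The lower edge is 3 mm into the throat with only about 1 N of side force. I'll shift slightly off that side load and continue down to the bar.

Run:
```python
from plant import robot
import numpy as np,cv2,pickle
def st(l):
    s=robot.sense();print(l,round(s["t"],2),s["tcp_pos"].round(4),s["wrist_force"].round(2),s["torque"].round(3),round(s["opening"],4));return s
x,y=.4858,.2268
for z in(.220,.212,.204,.196,.191):
    c=robot.move_straight([x,y,z],vel=.03,contact_N=4);st((z,c))
    if c:break
```

```text
(0.22, False) 12.74 [0.4857 0.2267 0.2197] [-0.18  0.28 -1.9 ] [-0.036  0.175 -0.031] 0.1141
(0.212, False) 13.16 [0.4858 0.2267 0.2117] [-0.83  0.58 -1.28] [-0.039  0.252  0.024] 0.106
(0.204, False) 13.57 [0.4857 0.2267 0.2037] [-1.46  0.17 -1.69] [-0.014  0.278  0.042] 0.1079
(0.196, False) 13.99 [0.4857 0.2267 0.1956] [-0.82  0.46 -1.57] [-0.027  0.346 -0.021] 0.1041
(0.191, True) 14.2 [0.4847 0.2265 0.1915] [ 0.31 -0.52 -1.46] [0.016 0.035 0.021] 0.106
```

Run:
```python
from plant import robot
import numpy as np,cv2,pickle
def st(l):
    s=robot.sense();print(l,round(s["t"],2),s["tcp_pos"].round(4),s["wrist_force"].round(2),s["torque"].round(3),round(s["opening"],4));return s
x,y=.4849,.2267
for z in(.191,.189,.187,.185,.183,.181):
    c=robot.move_straight([x,y,z],vel=.015,contact_N=7);robot.sleep(.1);st((z,c))
    if c:break
```

```text
(0.191, False) 14.55 [0.4851 0.2267 0.1911] [-0.54  1.08 -1.1 ] [-0.01  -0.019 -0.026] 0.1076
(0.189, False) 14.93 [0.4851 0.2268 0.1893] [-0.52 -0.38  1.85] [ 0.014 -0.022  0.017] 0.1083
(0.187, False) 15.32 [0.4851 0.2268 0.1871] [ 0.46 -0.74  1.9 ] [ 0.031 -0.033  0.024] 0.1092
(0.185, False) 15.7 [0.4851 0.2267 0.1851] [ 0.41 -0.12  3.38] [ 0.049 -0.173 -0.017] 0.108
(0.183, False) 16.08 [0.485  0.2267 0.1831] [0.03 0.63 2.74] [ 0.042 -0.076 -0.016] 0.1095
(0.181, False) 16.47 [0.485  0.2267 0.1811] [-0.42  0.15  3.34] [ 0.122 -0.158 -0.002] 0.1047
```

Contact came at about z = 0.189, as predicted, with about 3 N, rising to about 5 N at 8 mm. I'll press to about 12 mm, clear of the stop, and check.

Run:
```python
from plant import robot
import numpy as np,cv2,pickle
from h import *
def st(l):
    s=robot.sense();print(l,round(s["t"],2),s["tcp_pos"].round(4),s["wrist_force"].round(2),s["torque"].round(3),round(s["opening"],4));return s
for z in(.179,.177):
    c=robot.move_straight([.4849,.2267,z],vel=.015,contact_N=7);robot.sleep(.1);s=st((z,c))
F=[];
for i in range(10): robot.sleep(.05);F.append(robot.sense()["wrist_force"])
print(np.mean(F,0))
f=robot.grab_frame("wrist");cv2.imwrite("pics/w7.png",f["image"][:,:,::-1])
g=robot.grab_frame("scene");P,v=cloud(g);k=masks(g)["blue"]&v&(abs(P[...,0]-.485)<.05)&(abs(P[...,1]-.227)<.03);q=P[k]
print("handle top z",np.percentile(q[:,2],[50,90,97]),"tcp+.015",s["tcp_pos"][2]+.015)
k=masks(f)["blue"].copy(); k[:200]=0;k[340:]=0;k[:,:255]=0;k[:,300:]=0
P,v=cloud(f);k&=v;print("wrist handle top z",np.median(P[k][:,2]),len(P[k]))
cv2.imwrite("pics/s7.png",cv2.resize(g["image"][90:230,290:430,::-1],None,fx=4,fy=4,interpolation=cv2.INTER_CUBIC))
h=pickle.load(open("wrist4.pkl","rb"));P,v=cloud(h);k=masks(h)["blue"]; k[:200]=0;k[340:]=0;k[:,:255]=0;k[:,300:]=0;k&=v;print("ref at tcp .2790:",np.median(P[k][:,2]))
```

```text
(0.179, False) 16.85 [0.485  0.2267 0.1791] [0.42 0.51 4.31] [ 0.029 -0.156  0.021] 0.1072
(0.177, False) 17.23 [0.485  0.2267 0.1772] [ 0.06 -0.03  6.55] [ 0.011 -0.126 -0.034] 0.1072
[0.58454631 0.39647743 5.22357821]
handle top z [0.19235932 0.19450047 0.19572821] tcp+.015 0.1921671445072689
wrist handle top z 0.19187468143255965 1961
ref at tcp .2790: 0.29363343491310595
```

View pics/w7.png

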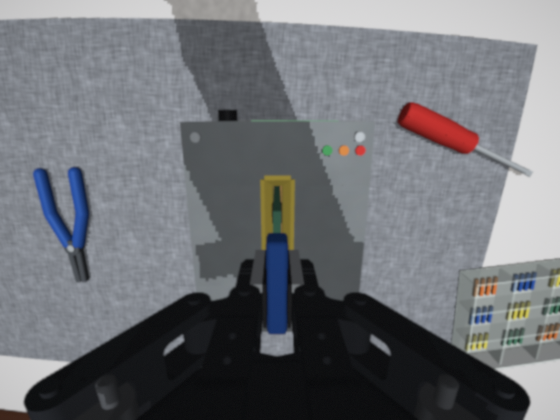

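View pics/s7.png

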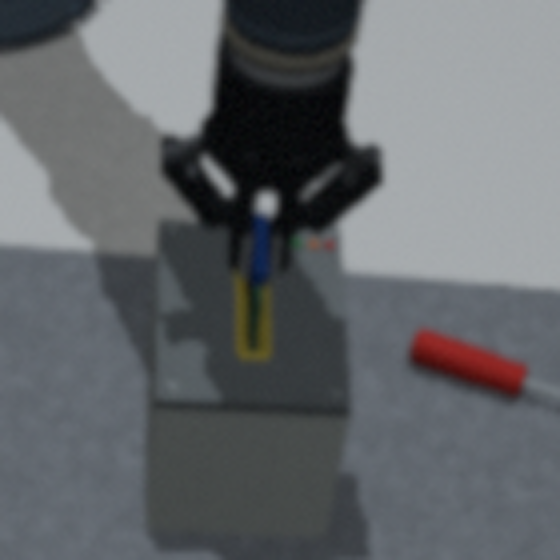

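No slip: the handle top is 14.7 mm above the TCP, against 14.6 mm before insertion. That puts the lower edge at about 78 mm, so the bar is pressed about 12 mm of 16, and the net force of about 6.6 N agrees. The board stands centred in the guard (column 277). A final check of the other objects, then I'll hand in.

Run:
```python
from plant import robot
import cv2,pickle,numpy as np
f=robot.grab_frame("top");a=pickle.load(open("top0.pkl","rb"))
d=cv2.absdiff(f["image"],a["image"]).max(2)
for n,(x0,y0,x1,y1) in dict(spares=(380,185,425,240),pliers=(280,200,312,265),driver=(100,262,165,298),flux=(300,130,325,152),spool=(243,128,272,158)).items(): print(n,(d[y0:y1,x0:x1]>40).sum())
s=robot.sense();print(s["t"],s["tcp_pos"],s["wrist_force"])
robot.close_job()
```

```text
spares 0
pliers 0
driver 855
flux 0
spool 0
17.8833 [0.48501967 0.22671322 0.17717237] [0.81418387 0.19488972 5.8793452 ]
the job is handed in; nothing more can be done
```

The blue-handled board is out of the rack, through the guard slot and holding the contact bar about 12 mm down of its 16 mm travel. I handed the job in at 17.9 s with the board still gripped. The job reports no verdict.

**Press and grip**
- **Bar position:** the bar was first touched at TCP z ≈ 0.189 m and the final z is 0.177 m. From the handle height in the wrist camera, the lower edge is about 78 mm above the bench.
- **Force:** the spring pushes back with about 6–7 N net, and sideways forces are under 1 N.
- **Slip:** the handle sits where it did before insertion, to within 0.1 mm, so the board has not slipped in the grip.

**What disagreed or is uncertain**
- **Early stop:** one contact stop came about 2 mm above the bar while the board was lightly rubbing an end of the slot. I moved it about 1 mm in x and the load went away.
- **Other objects:** comparing top pictures from before and after showed no change for the white-handled boards, pliers, flux bottle and spool.
- **Screwdriver:** its area did differ in that comparison (855 pixels). I think that is the arm or its shadow over that spot. The wrist and scene pictures show nothing near the screwdriver and no sign it moved, but I did not measure it separately.

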